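# Uncover and shut the bench gas valve

### The arm

A 6-joint arm with a two-finger parallel gripper is mounted at the origin on the work surface. World frame = base frame: x ahead of the robot, y to its left, z up, the work surface at z = 0. Lengths are in m, angles in degrees, forces in N, time in s.
With the tool pointing down it reaches from about 0.25 to 0.725 m from the base axis. Payload 9.7 kg.
Tool frame: the origin (TCP) lies between the finger pads; the fingertips stand 11 mm ahead of it and the grasp point (between the pads) lies 8 mm behind it; z points along the fingers, y is the line along which they close (so a half turn about z gives the same grasp; the last joint's range is limited). The gripper opens to 85 mm and grips with 20 to 120 N. Pads are 22 mm wide; open, the fingers measure 114 mm over their backs; the gripper's body (76 mm by 85 mm) begins 54 mm behind the grasp point. The pads swing forward as they close: fully open they stand 13 mm farther back than shut.
Start: joints at [70.474, 4.979, 10.078, 95.1, 0, 90], TCP at [0.184, 0.518, 0.242] pointing down, gripper open.
Joint ranges: [-179.16, 179.16], [-48.56, 103.87], [-65.8, 70.77], [-126.05, 130.52], [-82.76, 87.17], [-180, 180]. Speed limits (degrees/s): [127.2, 127.2, 147.25, 180, 180, 180].

### API

Orientations are given as [roll, pitch, yaw] about the fixed x, y, z axes, in that order (R = Rz(yaw) Ry(pitch) Rx(roll)).
In Python, from workcell import monitor, cams, ticket gives the robot as it stands.
- The arm moves only by the tool carry_out, never from a script. Its argument "plan" is a list of rows, each an object with "travel": the shift along the world's x, y, z as a fraction of full scale, a list of three; "angular": the turn, a rotation vector about the world's x, y, z as a fraction of full scale, a list of three; "grip": the gripper's target within -1 to 1 (fully open at 1, half-way at 0, shut at -1). In form: [{"travel": [x, y, z], "angular": [ax, ay, az], "grip": grip}, ...]. A call has 1 to 8 rows; each row is the pose to reach, as a shift and turn from the pose commanded when the call began; what a row does not reach only later rows make up. Full scale, the value 1, is 300 mm for a shift and 0.5 rad for a turn. A row lasts 1/12 s, in which the tool goes at most 41.7 mm and 7.16 degrees, less where a joint would pass 70% of its speed; a pose out of reach is approached as far as the arm can. A call with a number of a shift or a turn outside -1 to 1 is refused whole. A call with a gripper value outside its range is refused whole. The fingers move at their own pace and stop on an object; "grip_force" is the grip in N (left out, the last holds). Time passes only in rows, so rows that repeat a pose let the fingers close. It gives the time, the measured TCP pose, the force, the opening and the grip force at its end, in the units of the state.
- monitor.get_obs(): the state, without advancing time (a new reading comes with each control period).
- cams.camera(name): name is "scene" or "side" or "wrist"; returns a dict with "frame" (480x640x3 uint8, red, green, blue), "mtx" (3x3 intrinsics, pixels), "view" (4x4, takes a point from world to camera coordinates); the wrist camera has in their place "T_tool_cam" (4x4, takes a point from camera to tool coordinates, whose origin is the TCP and whose axes are the flange's). Camera axes: x right, y up, looking along -z (the intrinsics and any distortion apply to the point x, -y, -z); pixel columns grow to the right and rows downward; lengths in m; the calibration is good to about 2 mm. A picture is of the moment at which its call begins: read the wrist's pose just before it. There is no depth.
- ticket.job_done(): hands the job in; it is judged then, once.
The state is a dict: "time": time; "q": joint angles; "qd": joint speeds; "joint_efforts": joint torques, N m; "ee_pos": TCP position; "tcp_rot": TCP orientation; "wrist_force": force on the tool from outside, world axes, zero at the start; "torque": the same for the moment, N m; "opening": finger opening in m; "grasp_force": force on a finger pad.
Only numpy, scipy, OpenCV 4.12 (cv2) and the standard library are available. Lean on these libraries where they do the work, as an engineer would, in place of code of your own. Each camera call takes 0.05 s, during which the arm holds its last target. There are 200 camera calls.

### The job

Push the blue cover of the gas box back by its black rib, away from the hose nozzles, until the valve bay is fully uncovered; the cover must stay lying flat in its guides and not be lifted. Then push the yellow valve handle clockwise (seen from above) a quarter turn until it is fully shut, with the cover left open. Leave the grey valve handle as it is and do not disturb the dropper bottle, the carton or the flask.

Things in the scene. Friction and masses are not known exactly. Their poses are not given: they have to be found in the camera images.
- box: White gas service box fixed on the bench, 312 (x) x 268 (y) x 62 mm high. Origin: centre of its underside. Its -x face, roughly towards the robot, has two brass hose nozzles. Front half (box x -142 to 0): open valve bay under the cover; rear half: closed, flat at 62. Aluminium side guides (beyond y = +-128) and a rear stop (x = 150) stand 10 above the 62 level.
- bay (a point): Centre of the valve bay's mouth, 62 mm above the bench. Bay inside: box x -142 to 0, y -120 to +120. Two valves with upright stems at box x = -28, one at y = -65, one at y = +30; which of them is the yellow one varies. Copper pipes run along x below the handles, up to 33 above the bench; brass bodies at the stems up to 42.
- cover: Loose blue cover plate, 140 (x) x 253 (y) x 6 mm, about 0.35 kg, lying flat at 62 height on the box between the guides; slides along box x at a few N. Origin: centre of its underside. Starts over the bay with its origin at box x -70 to -62; against the rear stop it would be at +80.
- rib (a point): Centre of the front (-x) face of the black upright rib on the cover, the face to push. Rib: 12 thick (x), 90 long (y), from 6 to 24 mm above the cover's underside (68 to 86 above the bench). This point is at cover x = -41, y = 0, 15 above the underside.
- yellow_stem (a point): Point on the upright turning axis of the marked (yellow) valve, 46 above the bench.
- yellow_tip (a point): Outer end of the yellow handle, at half its height (46 above the bench), 72 from the axis. The yellow sleeve is 14 wide, spans 30 to 72 from the axis and 36 to 56 above the bench. The handle points to box -x when open and to box +y when shut.
- yellow_lever (a joint): Angle of the yellow handle, rad: 0 = fully open (points to box -x), 1.571 = fully shut (points to box +y); grows clockwise from above. Hard stops at both ends, stiff by friction (about 0.15 N m, roughly 3 N at the sleeve), stays where it is left. Starts between 0 and 0.25.
- grey_tip (a point): Outer end of the handle of the other valve: the same valve with a grey sleeve. Not to be moved.
- dropper: Loose small amber dropper bottle, 28 diameter, 82 high, standing left (+y) of the box. Origin: centre of its underside.
- carton: Loose blue and white carton, 30 x 60 x 87 high, standing right (-y) of the box. Origin: centre of its underside.
- flask: Loose clear bottle with orange label, 68 diameter, 190 high, standing to the left of the rear half of the box. Origin: centre of its underside.
There are look-alikes about, which are no part of the job. Of the things like the carton, leave any that is pink or turquoise; of the rest the smaller one is meant.

How it is judged (in metres and radians):
On the way, in this order (a step that is already met when the one before it is completed fails the run):
1. the cover is slid back so that the bay is uncovered, the yellow handle still open (x of cover in the frame of box above 0.058 m and value of joint yellow_lever below 0.6 rad), for 0.2 s.
2. the yellow handle is pushed fully shut (value of joint yellow_lever above 1.45 rad and x of cover in the frame of box above 0.058 m), for 0.2 s.
At the end, for the whole second after the job is handed in: Yellow handle within 0.12 rad of its shut stop, at rest; cover flat, at rest in its guides, origin beyond box x = +58 mm (at most 12 mm of the bay covered); grey handle end moved under 12 mm; dropper bottle, carton and flask upright within 20 mm of their starts (all of step 2 and z of cover in the frame of box between 0.058 and 0.066 m and angle between cover's own z axis and vertical below 0.04 rad and linear speed of cover below 0.01 m/s and velocity of joint yellow_lever between -0.05 and 0.05 rad/s and distance of grey_tip from where it was at the start of the episode below 0.012 m and distance of each of dropper, carton, flask from where it was at the start of the episode below 0.02 m and angle between each of dropper, carton, flask's own z axis and vertical below 0.2 rad); the robot touches nothing.
It fails at once if the cover is lifted or tipped out of its guides (over 8 mm or 0.1 rad) (z of cover in the frame of box above 0.07 m or angle between cover's own z axis and vertical above 0.1 rad).
It fails at once if the grey valve handle is moved (12 mm or more at its end) (distance of grey_tip from where it was at the start of the episode above 0.012 m).
It fails at once if the dropper bottle, carton or flask is moved by 20 mm, lifted or tipped (distance of any of dropper, carton, flask from where it was at the start of the episode above 0.02 m or angle between any of dropper, carton, flask's own z axis and vertical above 0.2 rad).
It also fails if it takes over 51 s, if anything falls off the work surface, if the arm or the gripper's body presses on something with over 40 N, if the wrist force passes 120 N, or if a joint passes its speed limit or range.

## Working session

There is one attempt and no reset: what is moved stays moved. The work goes in short steps, Python scripts to look and compute and a tool call to move; the robot and the scene stay as the last step left them, time stands still between calls to the robot, and variables do not carry over. Pictures are saved under pics/ and viewed, at most 10 in all, crops included, and the job is handed in when it is done.

Besides the shell and the picture viewer there is one more tool, called after "Request:" by a JSON object that holds its "fn" and its "kwargs", one argument or row to a line. carry_out: Moves the arm, as the interface text tells. Its arguments: {"type":"object","properties":{"plan":{"type":"array","items":{"type":"object","properties":{"travel":{"type":"array","items":{"type":"number"}},"angular":{"type":"array","items":{"type":"number"}},"grip":{"type":"number"}}}},"grip_force":{"type":"number"}},"required":["plan"]}

```bash
mkdir -p pics
cat > h.py <<'E'
import numpy as np, cv2, json
from workcell import monitor, cams, ticket
def snap(n,f):
    o=monitor.get_obs(); c=cams.camera(n); cv2.imwrite(f'pics/{f}.png',c['frame'][:,:,::-1])
    d={'K':np.array(c['mtx']).tolist()}
    for k in c:
        if k not in('frame','mtx'): d[k]=np.array(c[k]).tolist()
    d['obs']={k:np.array(v).tolist() for k,v in o.items()}
    json.dump(d,open(f'pics/{f}.json','w')); return d
def toplane(f,uv,z):
    d=json.load(open(f'pics/{f}.json'));K=np.array(d['K']);V=np.array(d['view'])
    p=np.linalg.inv(K)@[uv[0],uv[1],1]; r=V[:3,:3].T@(p*[1,-1,-1]); c=-V[:3,:3].T@V[:3,3]
    return c+r*(z-c[2])/r[2]
def proj(f,P):
    d=json.load(open(f'pics/{f}.json'));K=np.array(d['K']);V=np.array(d['view'])
    q=(V@np.r_[P,1])[:3]*[1,-1,-1]; q=K@q; return q[:2]/q[2]
E
python3 - <<'E'
from h import *
for n in('scene','side'):
    d=snap(n,n+'0'); print([k for k in d]); 
    V=np.array(d['view']); print(-V[:3,:3].T@V[:3,3])
print(d['obs'])
E
```

```text
['K', 'view', 'obs']
[1.26431544 0.8079029  0.75078347]
['K', 'view', 'obs']
[0.44067864 0.66006204 0.54580244]
{'time': 0.05, 'q': [70.47493133036483, 5.0088978308720895, 10.036161791642627, 95.09891813960921, 0.0008295440489434413, 90.00026448702451], 'qd': [-0.01116552442736926, 0.06349583694797195, 0.04187527191977201, -0.0025455020773988155, -0.08482380014294481, -0.053551951596472344], 'joint_efforts': [-0.00023510307983087841, -52.20821142196655, 46.61185383796692, 0.016812849207781255, 6.891687689858372e-05, -2.1668746796876803e-07], 'ee_pos': [0.18374893935567366, 0.5181822464303639, 0.2416194797256799], 'tcp_rot': [-179.92834581732527, -0.0008292126324674332, 160.4746658061185], 'wrist_force': [0.5673346428548303, -0.11684153192550781, -0.21042916556667354], 'torque': [-0.03293362186604267, -0.018305337729659532, -0.034345592670899885], 'grasp_force': 0.0, 'opening': 0.08553323823806439}
```

View pics/scene0.png

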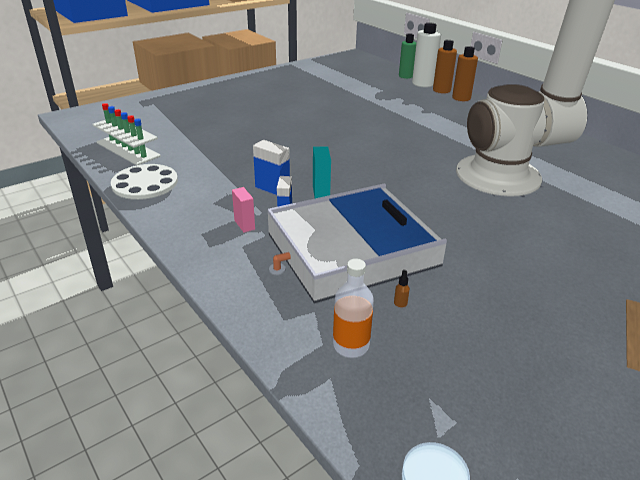

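View pics/side0.png

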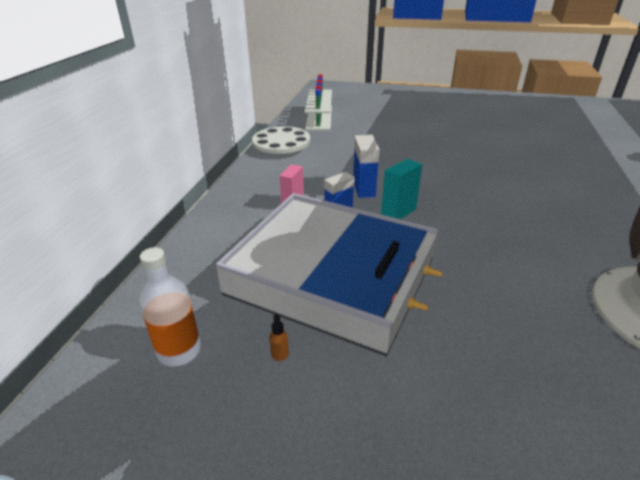

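The scene view shows the box at about (355,240), with the blue cover and its black rib at (394,212). The side view shows the box from +y, with the nozzles at (425,270) and (415,305). I'll enlarge both to read the corners.

Run:
```python
import cv2
a=cv2.imread('pics/side0.png')[185:350,210:450]; cv2.imwrite('pics/side0c.png',cv2.resize(a,None,fx=3.3,fy=3.3,interpolation=cv2.INTER_CUBIC))
a=cv2.imread('pics/scene0.png')[175:310,260:455]; cv2.imwrite('pics/scene0c.png',cv2.resize(a,None,fx=4,fy=4,interpolation=cv2.INTER_CUBIC))
```

```text
(no output)
```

View pics/side0c.png

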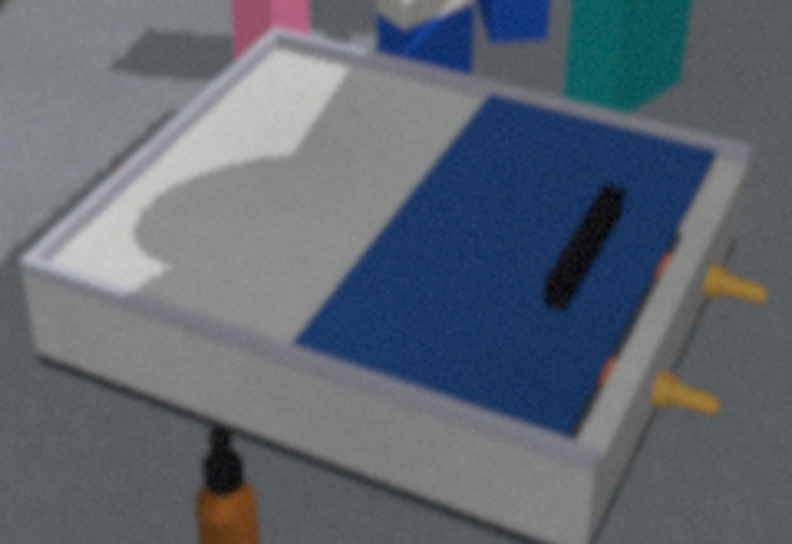

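View pics/scene0c.png

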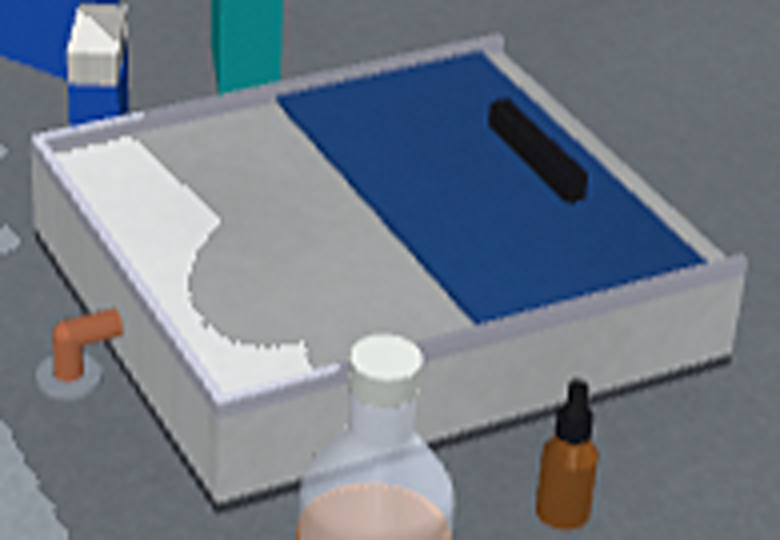

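Outer top corners (crop pixels) in the side view: RL (22,262), RR (278,30), FR (749,147), FL (603,448). In the scene view: RR (33,137), RL (220,405), FL (745,258), FR (500,38). I'll fit the box pose to these.

Run:
```python
from h import *
from scipy.optimize import least_squares
sc=lambda p:[260+(p[0]+.5)/4-.5,175+(p[1]+.5)/4-.5]
sd=lambda p:[210+(p[0]+.5)/3.3-.5,185+(p[1]+.5)/3.3-.5]
loc={'RL':(.156,.134),'RR':(.156,-.134),'FR':(-.156,-.134),'FL':(-.156,.134)}
S={'side0':{'RL':sd((22,262)),'RR':sd((278,30)),'FR':sd((749,147)),'FL':sd((603,448))},
'scene0':{'RR':sc((33,137)),'RL':sc((220,405)),'FL':sc((745,258)),'FR':sc((500,38))}}
for f in S:
  for k in S[f]: print(f,k,toplane(f,S[f][k],.072).round(4))
def w(p,l,z): 
  c,s=np.cos(p[2]),np.sin(p[2]); return np.array([p[0]+c*l[0]-s*l[1],p[1]+s*l[0]+c*l[1],z])
r=least_squares(lambda p:np.concatenate([proj(f,w(p,loc[k],.072))-S[f][k] for f in S for k in S[f]]),[.5,0,0],loss='soft_l1')
p=r.x;print(p,np.degrees(p[2]),r.fun.round(1))
json.dump(p.tolist(),open('box.json','w'))
c,s=np.cos(p[2]),np.sin(p[2])
def b(P): d=P[:2]-p[:2]; return np.array([c*d[0]+s*d[1],-s*d[0]+c*d[1]])
for f,n,q,z in [('side0','rib top front L',sd((566,290)),.086),('side0','rib top R',sd((622,190)),.086),('side0','cover edge L',sd((298,342)),.068),('side0','cover rear R',sd((490,97)),.068),('scene0','cover rear R',sc((279,99)),.068),('scene0','rib front L top',sc((586,182)),.086),('scene0','dropper',sc((565,520)),0),('side0','dropper',(279,357),0),('side0','flask',(178,355),0)]:
  P=toplane(f,q,z);print(f,n,P.round(3),b(P).round(3))
for n,l,z in [('rib',(-.066-.041,0),.077),('stemL',(-.028,.03),.046),('stemR',(-.028,-.065),.046)]: print(n,w(p,l,z))
```

```text
side0 RL [0.7556 0.1356 0.072 ]
side0 RR [ 0.6955 -0.1237  0.072 ]
side0 FR [ 0.3963 -0.0579  0.072 ]
side0 FL [0.4507 0.1949 0.072 ]
scene0 RR [ 0.6982 -0.1265  0.072 ]
scene0 RL [0.7573 0.1349 0.072 ]
scene0 FL [0.4533 0.2    0.072 ]
scene0 FR [ 0.3975 -0.0558  0.072 ]
[ 0.57504687  0.03672406 -0.21442239] -12.285497695100553 [ 0.  -0.4 -1.1 -1.   1.3 -0.7 -0.7  2.9 -0.5 -0.1  0.4 -0.4  1.  -0.2
 -0.4 -1.2]
side0 rib top front L [0.479 0.109 0.086] [-0.109  0.05 ]
side0 rib top R [0.461 0.02  0.086] [-0.107 -0.041]
side0 cover edge L [0.602 0.156 0.068] [0.    0.122]
side0 cover rear R [ 0.549 -0.082  0.068] [ 0.    -0.122]
scene0 cover rear R [ 0.552 -0.083  0.068] [ 0.003 -0.122]
scene0 rib front L top [0.487 0.11  0.086] [-0.102  0.053]
scene0 dropper [ 0.617  0.241 -0.   ] [-0.002  0.208]
side0 dropper [0.613 0.242 0.   ] [-0.007  0.209]
side0 flask [0.766 0.276 0.   ] [0.135 0.275]
rib [0.47049722 0.05949185 0.077     ]
stemL [0.55407157 0.07199497 0.046     ]
stemR [ 0.53385718 -0.02082948  0.046     ]
```

Box pose: (0.575, 0.037), yaw -12.3°. The residuals are small, the rib sits at box x ≈ -0.107, and the cover's rear edge at ≈ 0. I'll approach in front of the rib with the gripper shut.

Request:
{"fn": "carry_out", "kwargs": {
  "plan": [
    {"travel": [0.41, -0.75, 0], "angular": [0, 0, 0.25], "grip": -1},
    {"travel": [0.41, -0.75, 0], "angular": [0, 0, 0.25], "grip": -1},
    {"travel": [0.41, -0.75, 0], "angular": [0, 0, 0.25], "grip": -1},
    {"travel": [0.41, -0.75, 0], "angular": [0, 0, 0.25], "grip": -1},
    {"travel": [0.41, -0.75, 0], "angular": [0, 0, 0.25], "grip": -1},
    {"travel": [0.41, -0.75, 0], "angular": [0, 0, 0.25], "grip": -1},
    {"travel": [0.41, -0.75, 0], "angular": [0, 0, 0.25], "grip": -1},
    {"travel": [0.41, -0.75, 0], "angular": [0, 0, 0.25], "grip": -1}
  ]
}}

```text
time: 0.77
ee_pos: [0.3078, 0.2914, 0.2425]
tcp_rot: [180.0, 0.0, 167.4]
wrist_force: [0.3, 1.0, -0.8]
opening: -0.0001
grasp_force: 0.0
```

Request:
{"fn": "carry_out", "kwargs": {
  "plan": [
    {"travel": [0.41, -0.75, 0], "angular": [0, 0, 0], "grip": -1},
    {"travel": [0.41, -0.75, 0], "angular": [0, 0, 0], "grip": -1},
    {"travel": [0.41, -0.75, 0], "angular": [0, 0, 0], "grip": -1},
    {"travel": [0.41, -0.75, 0], "angular": [0, 0, 0], "grip": -1},
    {"travel": [0.41, -0.75, 0], "angular": [0, 0, 0], "grip": -1},
    {"travel": [0.41, -0.75, 0], "angular": [0, 0, 0], "grip": -1},
    {"travel": [0.41, -0.75, 0], "angular": [0, 0, 0], "grip": -1},
    {"travel": [0.41, -0.75, 0], "angular": [0, 0, 0], "grip": -1}
  ]
}}

```text
time: 1.43
ee_pos: [0.4307, 0.0673, 0.2416]
tcp_rot: [-180.0, -0.1, 167.4]
wrist_force: [0.5, 1.1, -0.7]
opening: -0.0001
grasp_force: 0.0
```

Request:
{"fn": "carry_out", "kwargs": {
  "plan": [
    {"travel": [0, 0, -0.12], "angular": [0, 0, 0.01], "grip": -1},
    {"travel": [0, 0, -0.24], "angular": [0, 0, 0.01], "grip": -1},
    {"travel": [0, 0, -0.36], "angular": [0, 0, 0.01], "grip": -1},
    {"travel": [0, 0, -0.45], "angular": [0, 0, 0.01], "grip": -1},
    {"travel": [0, 0, -0.525], "angular": [0, 0, 0.01], "grip": -1},
    {"travel": [0, 0, -0.525], "angular": [0, 0, 0.01], "grip": -1},
    {"travel": [0, 0, -0.525], "angular": [0, 0, 0.01], "grip": -1}
  ]
}}

```text
time: 2.02
ee_pos: [0.4289, 0.0698, 0.0845]
tcp_rot: [-180.0, -0.1, 168.0]
wrist_force: [0.3, 0.1, -0.4]
opening: -0.0003
grasp_force: 0.0
```

Run:
```python
from h import *
snap('side','side1')
a=cv2.imread('pics/side1.png')[150:350,240:480]; cv2.imwrite('pics/side1c.png',cv2.resize(a,None,fx=2.9,fy=2.9,interpolation=cv2.INTER_CUBIC))
```

```text
(no output)
```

View pics/side1c.png

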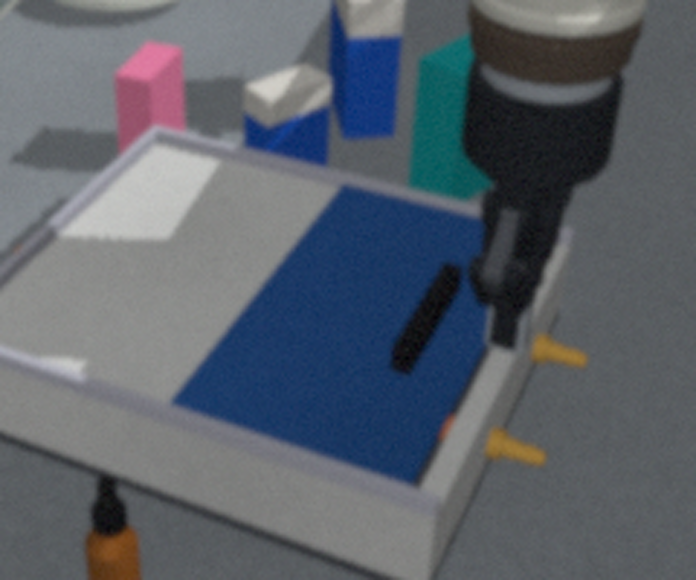

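The shut fingers stand just in front of the rib, above the front wall, with the rib clear ahead. Pushing.

Request:
{"fn": "carry_out", "kwargs": {
  "plan": [
    {"travel": [0.025, -0.0054, 0], "angular": [0, 0, 0], "grip": -1},
    {"travel": [0.05, -0.0109, 0], "angular": [0, 0, 0], "grip": -1},
    {"travel": [0.075, -0.0163, 0], "angular": [0, 0, 0], "grip": -1},
    {"travel": [0.1, -0.0218, 0], "angular": [0, 0, 0], "grip": -1},
    {"travel": [0.125, -0.0272, 0], "angular": [0, 0, 0], "grip": -1},
    {"travel": [0.15, -0.0327, 0], "angular": [0, 0, 0], "grip": -1},
    {"travel": [0.175, -0.0381, 0], "angular": [0, 0, 0], "grip": -1},
    {"travel": [0.2, -0.0435, 0], "angular": [0, 0, 0], "grip": -1}
  ]
}}

```text
time: 2.73
ee_pos: [0.4905, 0.0551, 0.0847]
tcp_rot: [-180.0, -0.0, 167.9]
wrist_force: [-3.2, 0.3, 2.1]
opening: -0.0
grasp_force: 1.4
```

Request:
{"fn": "carry_out", "kwargs": {
  "plan": [
    {"travel": [0.025, -0.0054, 0], "angular": [0, 0, 0], "grip": -1},
    {"travel": [0.05, -0.0109, 0], "angular": [0, 0, 0], "grip": -1},
    {"travel": [0.075, -0.0163, 0], "angular": [0, 0, 0], "grip": -1},
    {"travel": [0.1, -0.0218, 0], "angular": [0, 0, 0], "grip": -1},
    {"travel": [0.125, -0.0272, 0], "angular": [0, 0, 0], "grip": -1},
    {"travel": [0.15, -0.0327, 0], "angular": [0, 0, 0], "grip": -1},
    {"travel": [0.175, -0.0381, 0], "angular": [0, 0, 0], "grip": -1},
    {"travel": [0.2, -0.0435, 0], "angular": [0, 0, 0], "grip": -1}
  ]
}}

```text
time: 3.4
ee_pos: [0.5506, 0.0421, 0.0847]
tcp_rot: [-180.0, -0.0, 167.9]
wrist_force: [-2.6, -0.4, 1.2]
opening: -0.0002
grasp_force: 1.2
```

Request:
{"fn": "carry_out", "kwargs": {
  "plan": [
    {"travel": [0.025, -0.0054, 0], "angular": [0, 0, 0], "grip": -1},
    {"travel": [0.05, -0.0109, 0], "angular": [0, 0, 0], "grip": -1},
    {"travel": [0.075, -0.0163, 0], "angular": [0, 0, 0], "grip": -1},
    {"travel": [0.095, -0.0207, 0], "angular": [0, 0, 0], "grip": -1},
    {"travel": [0.115, -0.025, 0], "angular": [0, 0, 0], "grip": -1},
    {"travel": [0.13, -0.0283, 0], "angular": [0, 0, 0], "grip": -1},
    {"travel": [0.147, -0.032, 0], "angular": [0, 0, 0], "grip": -1},
    {"travel": [0.147, -0.032, 0], "angular": [0, 0, 0], "grip": -1}
  ]
}}

```text
time: 4.07
ee_pos: [0.5949, 0.0324, 0.0847]
tcp_rot: [-180.0, 0.0, 167.9]
wrist_force: [-0.3, -0.2, -0.6]
opening: 0.0001
grasp_force: 0.0
```

Request:
{"fn": "carry_out", "kwargs": {
  "plan": [
    {"travel": [-0.03, 0.0065, 0], "angular": [0, 0, 0], "grip": -1},
    {"travel": [-0.06, 0.013, 0], "angular": [0, 0, 0], "grip": -1},
    {"travel": [-0.06, 0.013, 0.13], "angular": [0, 0, 0], "grip": -1},
    {"travel": [-0.06, 0.013, 0.26], "angular": [0, 0, 0], "grip": -1},
    {"travel": [-0.2, 0.03, 0.36], "angular": [0, 0, 0], "grip": -1},
    {"travel": [-0.33, 0.06, 0.4], "angular": [0, 0, 0], "grip": -1},
    {"travel": [-0.45, 0.08, 0.45], "angular": [0, 0, 0], "grip": -1},
    {"travel": [-0.45, 0.08, 0.45], "angular": [0, 0, 0], "grip": -1}
  ]
}}

```text
time: 4.73
ee_pos: [0.4546, 0.0574, 0.2235]
tcp_rot: [179.9, 0.2, 168.0]
wrist_force: [-0.8, -0.5, 1.9]
opening: 0.0002
grasp_force: 0.0
```

Run:
```python
from h import *
for n in('side','scene','wrist'): d=snap(n,n+'2')
print(d['obs']['ee_pos'],d['T_tool_cam'])
a=cv2.imread('pics/side2.png')[170:370,200:460]; a=cv2.resize(a,(780,600),interpolation=cv2.INTER_CUBIC)
cv2.imwrite('pics/side2c.png',a)
```

```text
[0.4574582864744106, 0.05712515145153429, 0.22169343363790536] [[-0.0010849332816236662, 0.944540726006119, 0.3283925087994652, 0.08419562373749384], [0.9999992765339816, 0.0011953550888460169, -0.00013437902985060632, 0.00019959257799886942], [-0.0005194721229474638, 0.32839212542636276, -0.9445413395435206, -0.13235631182578214], [0.0, 0.0, 0.0, 1.0]]
```

View pics/side2c.png

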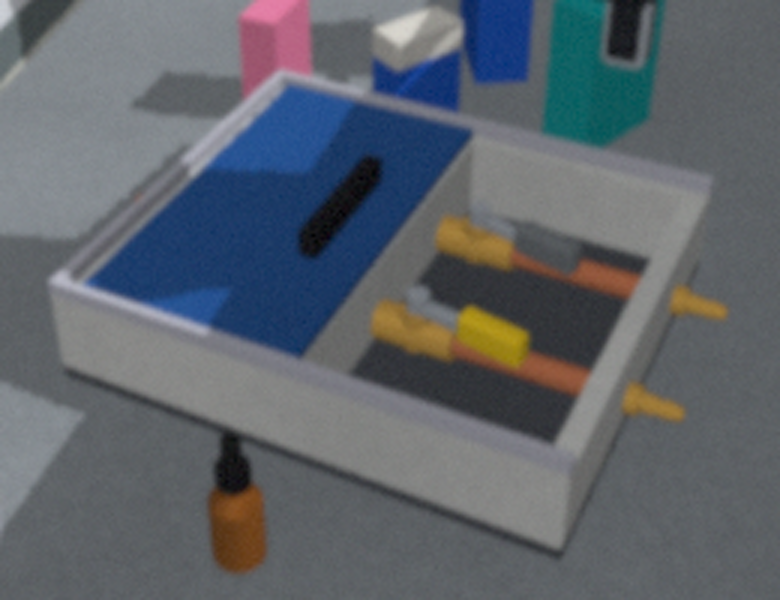

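View pics/wrist2.png

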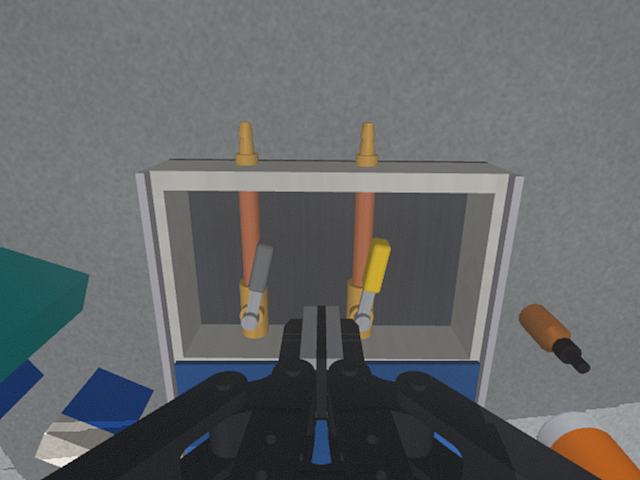

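Yellow is the +y valve, with its handle at about 0.2 rad (tip at (380,243) in the wrist view). Grey is at -y. The cover is back with a small gap left at its rear edge, and the bay is open. I'll check the cover position and compute the sweep path.

Run:
```python
from h import *
p=json.load(open('box.json'));c,s=np.cos(p[2]),np.sin(p[2]);R=np.array([[c,-s],[s,c]])
sd=lambda q:[200+(q[0]+.5)/3-.5,170+(q[1]+.5)/3-.5]
for q,z in [((472,130),.068),((300,353),.068),((416,296),.06),((527,362),.036)]: print((R.T@(toplane('side2',sd(q),z)[:2]-p[:2])).round(4))
# wrist points
d=json.load(open('pics/wrist2.json'));from scipy.spatial.transform import Rotation as Ro
T=np.eye(4);T[:3,:3]=Ro.from_euler('xyz',d['obs']['tcp_rot'],degrees=True).as_matrix();T[:3,3]=d['obs']['ee_pos'];T=T@np.array(d['T_tool_cam'])
for n,q,z in [('yel tip',(380,240),.056),('yel stem',(363,322),.058),('grey tip',(264,246),.056),('grey stem',(250,322),.058)]:
  r=T[:3,:3]@((np.linalg.inv(np.array(d['K']))@[*q,1])*[1,-1,-1]);P=T[:3,3]+r*(z-T[2,3])/r[2];print(n,(R.T@(P[:2]-p[:2])).round(4))
print(monitor.get_obs()['ee_pos'])
W=lambda b:np.array(p[:2])+R@b
print('insert',W([-.085,0]))
st=np.array([-.028,.03])
for t in np.linspace(0,1.5708,9):
  h=.011*np.sin(t)+.0145*np.cos(t);b=st+.052*np.array([-np.cos(t),np.sin(t)])-(.007+h)*np.array([np.sin(t),np.cos(t)])
  print(round(t,2),b.round(4),W(b).round(4),((W(b)-W([-.085,0]))/.3).round(3))
```

```text
[ 0.0036 -0.1243]
[0.0019 0.1207]
[-0.0303  0.0414]
[-0.0988  0.0404]
yel tip [-0.1009  0.0409]
yel stem [-0.0301  0.0303]
grey tip [-0.0957 -0.0487]
grey stem [-0.0298 -0.0627]
[0.45838743 0.05693364 0.22050664]
insert [0.49199341 0.05481062]
0.0 [-0.08    0.0085] [0.4987 0.0621] [0.022 0.024]
0.2 [-0.0836  0.0172] [0.4971 0.0713] [0.017 0.055]
0.39 [-0.0855  0.0272] [0.4973 0.0815] [0.018 0.089]
0.59 [-0.0852  0.038 ] [0.4999 0.092 ] [0.026 0.124]
0.79 [-0.0825  0.0491] [0.5049 0.1022] [0.043 0.158]
0.98 [-0.077   0.0598] [0.5125 0.1115] [0.068 0.189]
1.18 [-0.0689  0.0694] [0.5225 0.1191] [0.102 0.214]
1.37 [-0.0584  0.077 ] [0.5344 0.1244] [0.141 0.232]
1.57 [-0.046  0.082] [0.5475 0.1266] [0.185 0.239]
```

Cover x ≈ 0.072 and the valve positions agree with the model. Inserting the fingers between the handles.

Request:
{"fn": "carry_out", "kwargs": {
  "plan": [
    {"travel": [0.112, -0.007, 0], "angular": [0, 0, 0], "grip": -1},
    {"travel": [0.112, -0.007, -0.11], "angular": [0, 0, 0], "grip": -1},
    {"travel": [0.112, -0.007, -0.22], "angular": [0, 0, 0], "grip": -1},
    {"travel": [0.112, -0.007, -0.33], "angular": [0, 0, 0], "grip": -1},
    {"travel": [0.112, -0.007, -0.42], "angular": [0, 0, 0], "grip": -1},
    {"travel": [0.112, -0.007, -0.5], "angular": [0, 0, 0], "grip": -1},
    {"travel": [0.112, -0.007, -0.552], "angular": [0, 0, 0], "grip": -1},
    {"travel": [0.112, -0.007, -0.552], "angular": [0, 0, 0], "grip": -1}
  ]
}}

```text
time: 5.55
ee_pos: [0.4904, 0.054, 0.0491]
tcp_rot: [-179.9, -0.4, 167.9]
wrist_force: [-0.6, 1.0, 0.5]
opening: -0.0001
grasp_force: 0.0
```

Run:
```python
from h import *
o=monitor.get_obs();print(o['ee_pos'],o['wrist_force']);snap('wrist','wrist3')
```

```text
[0.49035474 0.05404202 0.04912977] [-0.55847347  1.03189421  0.52887053]
```

View pics/wrist3.png

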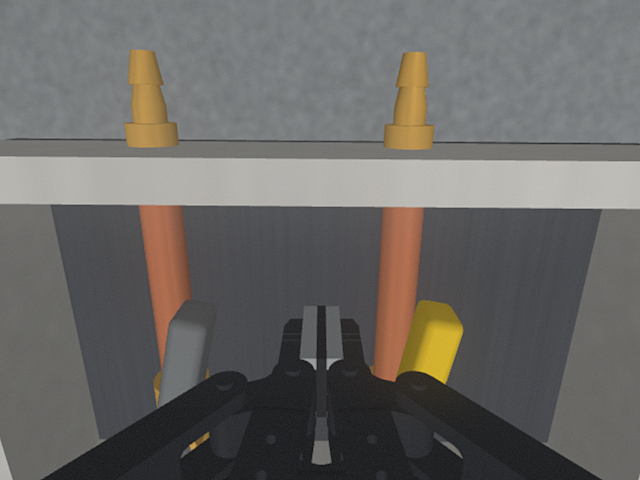

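The fingers stand clear between the two handles, with grey at (188,330) and yellow at (435,330). I'll raise the tool slightly and sweep.

Request:
{"fn": "carry_out", "kwargs": {
  "plan": [
    {"travel": [0.022, 0.025, 0.015], "angular": [0, 0, 0], "grip": -1},
    {"travel": [0.022, 0.04, 0.015], "angular": [0, 0, 0], "grip": -1},
    {"travel": [0.022, 0.058, 0.015], "angular": [0, 0, 0], "grip": -1},
    {"travel": [0.022, 0.075, 0.015], "angular": [0, 0, 0], "grip": -1},
    {"travel": [0.023, 0.092, 0.015], "angular": [0, 0, 0], "grip": -1},
    {"travel": [0.026, 0.11, 0.015], "angular": [0, 0, 0], "grip": -1},
    {"travel": [0.031, 0.127, 0.015], "angular": [0, 0, 0], "grip": -1},
    {"travel": [0.039, 0.144, 0.015], "angular": [0, 0, 0], "grip": -1}
  ]
}}

```text
time: 6.27
ee_pos: [0.5053, 0.0977, 0.0601]
tcp_rot: [-179.9, 0.2, 167.9]
wrist_force: [1.4, -7.9, 4.1]
opening: 0.0001
grasp_force: 4.9
```

Run:
```python
from h import *
o=monitor.get_obs();print(o['ee_pos'],o['wrist_force'],o['torque']);snap('wrist','wrist4')
```

```text
[0.50527316 0.09767527 0.06008513] [ 1.43093202 -7.89879072  4.10780299] [-1.32914035 -0.33792948 -0.08967277]
```

View pics/wrist4.png

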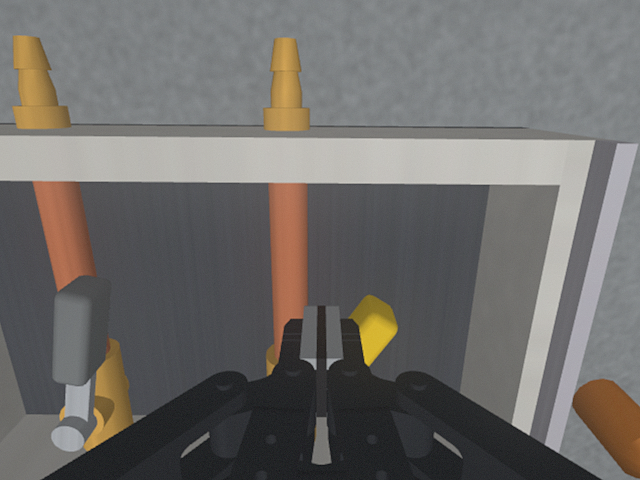

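Yellow is turning, now about 0.6 rad (tip at (375,310)), and grey hasn't moved. Continuing the arc, slightly lower.

Request:
{"fn": "carry_out", "kwargs": {
  "plan": [
    {"travel": [0.001, 0.014, -0.013], "angular": [0, 0, 0], "grip": -1},
    {"travel": [0.013, 0.03, -0.013], "angular": [0, 0, 0], "grip": -1},
    {"travel": [0.027, 0.045, -0.013], "angular": [0, 0, 0], "grip": -1},
    {"travel": [0.043, 0.059, -0.013], "angular": [0, 0, 0], "grip": -1},
    {"travel": [0.06, 0.07, -0.013], "angular": [0, 0, 0], "grip": -1},
    {"travel": [0.08, 0.08, -0.013], "angular": [0, 0, 0], "grip": -1},
    {"travel": [0.1, 0.088, -0.013], "angular": [0, 0, 0], "grip": -1},
    {"travel": [0.12, 0.093, -0.013], "angular": [0, 0, 0], "grip": -1}
  ]
}}

```text
time: 6.98
ee_pos: [0.5403, 0.126, 0.0542]
tcp_rot: [-180.0, -0.1, 167.9]
wrist_force: [-3.6, -1.9, 0.9]
opening: 0.0001
grasp_force: 1.5
```

Request:
{"fn": "carry_out", "kwargs": {
  "plan": [
    {"travel": [0.01, 0.001, 0], "angular": [0, 0, 0], "grip": -1},
    {"travel": [0.02, 0.002, 0], "angular": [0, 0, 0], "grip": -1},
    {"travel": [0.024, 0.002, 0], "angular": [0, 0, 0], "grip": -1}
  ]
}}

```text
time: 7.23
ee_pos: [0.5476, 0.1264, 0.0544]
tcp_rot: [180.0, -0.0, 167.9]
wrist_force: [-3.6, -0.3, -2.5]
opening: -0.0002
grasp_force: 1.3
```

Still only friction force, so I'll creep to the stop.

Request:
{"fn": "carry_out", "kwargs": {
  "plan": [
    {"travel": [0.004, -0.001, 0], "angular": [0, 0, 0], "grip": -1},
    {"travel": [0.008, -0.002, 0], "angular": [0, 0, 0], "grip": -1},
    {"travel": [0.008, -0.002, 0], "angular": [0, 0, 0], "grip": -1}
  ]
}}

```text
time: 7.48
ee_pos: [0.549, 0.1261, 0.0545]
tcp_rot: [180.0, -0.1, 167.9]
wrist_force: [-6.3, 2.4, -1.2]
opening: 0.0001
grasp_force: 3.3
```

Request:
{"fn": "carry_out", "kwargs": {
  "plan": [
    {"travel": [0.005, -0.001, 0], "angular": [0, 0, 0], "grip": -1},
    {"travel": [0.01, -0.002, 0], "angular": [0, 0, 0], "grip": -1},
    {"travel": [0.01, -0.002, 0], "angular": [0, 0, 0], "grip": -1},
    {"travel": [0.01, -0.002, 0], "angular": [0, 0, 0], "grip": -1}
  ]
}}

```text
time: 7.82
ee_pos: [0.5494, 0.126, 0.0543]
tcp_rot: [180.0, -0.4, 168.0]
wrist_force: [-20.0, 5.5, 5.8]
opening: -0.0001
grasp_force: 10.3
```

The force rose to 20 N with no further travel, so the handle is on its stop. Backing off and up.

Request:
{"fn": "carry_out", "kwargs": {
  "plan": [
    {"travel": [-0.03, 0.006, 0], "angular": [0, 0, 0], "grip": -1},
    {"travel": [-0.06, 0.013, 0], "angular": [0, 0, 0], "grip": -1},
    {"travel": [-0.06, 0.013, 0.1], "angular": [0, 0, 0], "grip": -1},
    {"travel": [-0.06, 0.013, 0.2], "angular": [0, 0, 0], "grip": -1},
    {"travel": [-0.06, 0.013, 0.3], "angular": [0, 0, 0], "grip": -1},
    {"travel": [-0.16, 0, 0.4], "angular": [0, 0, 0], "grip": -1},
    {"travel": [-0.26, 0, 0.5], "angular": [0, 0, 0], "grip": -1},
    {"travel": [-0.36, 0, 0.55], "angular": [0, 0, 0], "grip": -1}
  ]
}}

```text
time: 8.48
ee_pos: [0.4447, 0.125, 0.2232]
tcp_rot: [179.9, 0.3, 167.9]
wrist_force: [0.4, -0.6, 0.3]
opening: -0.0003
grasp_force: 0.0
```

Run:
```python
from h import *
o=monitor.get_obs();print(o['ee_pos'],o['wrist_force']);snap('wrist','wrist5');snap('side','side5')
a=cv2.imread('pics/wrist5.png');b=cv2.imread('pics/side5.png')[160:400,130:450]
cv2.imwrite('pics/end.png',np.hstack([cv2.resize(a,(400,300)),cv2.resize(b,(400,300))]))
```

```text
[0.44466583 0.12501913 0.22321373] [ 0.36051657 -0.56856429  0.26367484]
```

View pics/end.png

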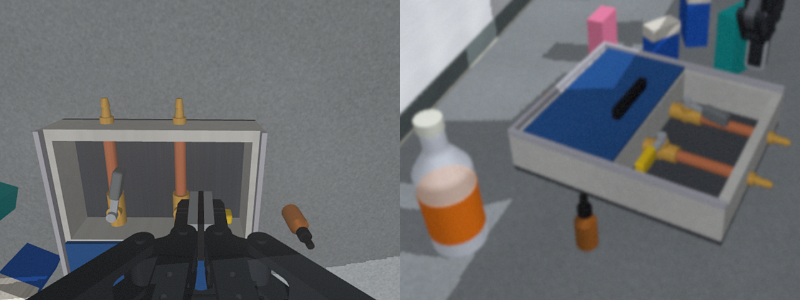

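The yellow handle points to box +y (shut), and the cover is back and flat. The grey handle and the bottles are undisturbed, and the robot is clear of everything. Handing in.

```bash
python3 -c "
from workcell import ticket
print(ticket.job_done())"
```

```text
the job is handed in; nothing more can be done
None
```

I pushed the cover back until the valve bay was open, turned the yellow handle to its shut stop, and handed the job in; in the last pictures grey and the bottles looked unmoved, but no verdict was returned.

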